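# Take the left-hand nut off the sieve stand

### The job

Free the brass nut of the sieve stand and put it in the blue tray: it has a left-hand quick thread, so turn it clockwise (seen from above), still seated, until its red mark meets the red mark on the stand, and then go on feeling clockwise with a light upward pull until it lets go. Never tug so hard that the sprung bar in the middle of the stand is drawn up by 8 mm. Lift the nut clear, set it down (do not drop it) right way up on the floor of the tray, let go, and leave the other things on the bench where they are.

Things in the scene. Friction and masses are not known exactly. Their poses are not given: they have to be found in the camera images.
- stand: Sieve cleaning stand, bolted down: round grey base 112 mm across, a ring sieve, and on top an aluminium disc 94 mm across whose upper face is 62 mm above the origin. Origin: centre of its underside, on the bench; z up; the red mark is on its -x side. A steel boss 42 mm across and 7 mm high on the disc centres the nut (1.5 mm play).
- stand_mark (a point): Middle of the red engraved line on the stand's disc, 36 mm from the stand's axis towards its -x, 62 mm above the bench.
- nut_center (a point): Centre (half-way up, on the axis) of the brass nut: a round knurled drum 54 mm across, 34 mm high, open at the top, about 0.12 kg, to be gripped across at any yaw. Seated, its lower edge is 1 mm above the stand's disc and its centre 80 mm above the bench. z is up along its axis; its red mark is on its -x side, so nut and stand have the same yaw when the marks meet.
- nut_mark (a point): The nut's red mark at its top rim, 27 mm from the nut's axis. It starts 0.35 to 0.5 rad counter-clockwise of the stand's mark. The clamping eases as it turns clockwise and is gone at the release. Solid stops lie just counter-clockwise of the start and about 0.4 rad clockwise beyond the release.
- drawbar (a joint): How far the sprung bar is drawn up, m: 0 at rest, up to 0.003 with the nut tight, damaged at 0.008 (24 N). Off the release angle the cross-head stops the nut within 0.5 mm of lift and then rises with it, pulling down with 8 N plus 2 N per mm. Turned slowly clockwise while held 2 to 5 mm up, the nut comes free at the slot: the pull falls to its own weight and it lifts out.
- tray: Loose blue parts tray, 160 x 160 mm, 20 mm high, walls and floor 4 mm thick, 0.7 kg. Origin: centre of its underside; z up.
- beaker: Empty glass beaker, 57 mm across, 79 mm high, at the back; leave alone. Origin: centre of its underside.
- vial_black: Glass vial with black cap, 27 mm across, 62 mm high, at the back; leave alone. Origin: centre of its underside.
- vial_red: Glass vial with red cap, 27 mm across, 62 mm high, at the back; leave alone. Origin: centre of its underside.
- jar: Glass jar with black screw cap, 61 mm across, 100 mm high, at the back; leave alone. Origin: centre of its underside.
- wash_bottle: White wash bottle with bent spout, 182 mm high, at the back; leave alone. Origin: centre of its underside.
- timer: White timer with three blue buttons, 58 x 64 x 20 mm, at the front left; leave alone. Origin: centre of its underside.
- stand_top (a point): Centre of the stand's disc (nut's axis, 62 mm up). Inside the nut a slotted floor lies under the steel cross-head of the stand's sprung bar. The nut lets go only where slot and cross-head line up: 0.15 to 0.95 rad clockwise past the marks, new each time, good within less than 0.1 rad either way. It is clear of the cross-head 30 mm above its seat.
Things that resemble listed ones, but are neither listed nor needed, are in the scene too. Of the things that look like the part that bears nut_center, the middle-sized one is meant.

How it is judged:
On the way, in this order (a step that is already met when the one before it is completed fails the run):
1. the nut, still seated, has been turned clockwise to the stand's mark or past it (y of nut_mark in the frame of stand above -0.004 m and z of nut_center in the frame of stand below 0.09 m and horizontal distance between nut_center and stand below 0.006 m), for 0.05 s.
2. the nut has been lifted clear of the cross-head (z of nut_center in the frame of stand above 0.11 m), for 0.05 s.
At the end, for the whole second after the job is handed in: The nut stands right way up (within 0.12 rad) on the tray's floor, wholly inside its walls, at rest and released; the tray is on the bench and the drawbar is down (less than 3 mm) (x of nut_center in the frame of tray between -0.055 and 0.055 m and y of nut_center in the frame of tray between -0.055 and 0.055 m and z of nut_center in the frame of tray between 0.017 and 0.024 m and angle between the z axis of nut_center and the z axis of tray, either way round below 0.12 rad and angle between nut_center's own z axis and vertical below 0.2 rad and linear speed of nut below 0.02 m/s and height (world z) of tray below 0.008 m and value of joint drawbar below 0.003 m); the robot touches nothing.
It fails at once if the drawbar is drawn up by 8 mm or more (24 N) (value of joint drawbar above 0.008 m).
It fails at once if the nut is dropped or flung (faster than 0.9 m/s) (linear speed of nut above 0.9 m/s).
It fails at once if a bystander (beaker, vials, jar, wash bottle, timer) is moved by more than 30 mm (distance of any of beaker, vial_black, vial_red, jar, wash_bottle, timer from where it was at the start of the episode above 0.03 m).
It also fails if it takes over 58 s, if anything falls off the work surface, if the arm or the gripper's body presses on something with over 40 N, if the wrist force passes 120 N, or if a joint passes its speed limit or range.

### The arm

A 7-joint arm with a two-finger parallel gripper is mounted at the origin on a cart in front of the work surface, level with it; the furniture and walls round the work are solid. World frame = base frame: x ahead of the robot, y to its left, z up, the work surface at z = 0. Lengths are in m, angles in rad, forces in N, time in s.
With the tool pointing down it reaches from about 0.425 to 1.025 m from the base axis. Payload 9.4 kg.
Tool frame: the origin (TCP) lies at the very end of the fingers, on their centre line; the grasp point (between the pads) lies 19 mm behind it; z points along the fingers, y is the line along which they close (so a half turn about z gives the same grasp; the last joint's range is limited). The gripper opens to 93 mm and grips with 3 to 60 N. Pads are 15 mm wide; open, the fingers measure 128 mm over their backs; the gripper's body (75 mm by 188 mm) begins 65 mm behind the grasp point.
Start: joints at [-1.283, 0.599, -0.003, 1.599, 0.002, 0.943, -0.08], TCP at [0.259, 0.677, 0.18] pointing down, gripper open.
Joint ranges: [-2.57, 2.57], [-0.35, 1.97], [-1.29, 1.29], [0.11, 2.56], [-1.05, 4.19], [0.11, 1.86], [-2.63, 2.63]. Speed limits (rad/s): [2.22, 2.22, 3.01, 3.01, 3.14, 3.14, 3.14].

### API

Orientations are given as a unit quaternion [x, y, z, w].
In Python, from workcell import r, optics, ticket, models gives the robot as it stands. The module is installed in compiled form; this text tells all that it offers.
- The arm moves only by the tool drive_tool, never from a script. Its argument "steps" is a list of rows, each an object with "xyz": the shift along the tool's x, y, z in mm, a list of three; "angular": the turn, a rotation vector about the tool's x, y, z in degrees, a list of three; "claw": the opening, from 0 (shut) to 1 (fully open). A call has 1 to 5 rows; each row is the pose to reach, as a shift and turn from the pose commanded when the call began, along the tool's axes at that moment; what a row does not reach only later rows make up. A row lasts 1/10 s, in which the tool goes at most 50 mm and 8.59 degrees, less where a joint would pass 70% of its speed; a pose out of reach is approached as far as the arm can. A call with a gripper value outside its range is refused whole. The fingers move at their own pace and stop on an object; "force" is the grip in N (left out, the last holds). Time passes only in rows, so rows that repeat a pose let the fingers close. It gives the time, the measured TCP pose, the force, the opening and the grip force at its end, in the units of the state.
- r.get_state(): the state, without advancing time (a new reading comes with each control period).
- optics.camera(name): name is "scene" or "top"; returns a dict with "img" (480x640x3 uint8, red, green, blue), "fx", "fy", "cx", "cy" (pixels), "origin" and "attitude" of the camera in the world. Camera axes: x right, y down, z forward; pixel columns grow to the right and rows downward; lengths in m; the calibration is good to about 2 mm. A picture is of the moment at which its call begins. There is no depth.
- ticket.sign_off(): hands the job in; it is judged then, once.
Trained networks look in a picture, given as the dict that the camera call returned (one of the last four; its "shot" number tells which), for a name from the list of things; names that differ only in an ending like _2 or _b are one class to them, and where a whole thing is asked for, a point or a joint stands for the part that bears it (a point fixed in the world has none). Each returns a list of dicts, best first, with "conf" (0 to 1); they miss things now and then, are a little off and sometimes report something else, mostly with a low value. They report only what shows in the picture. A call takes as long as a camera call. They do not tell look-alikes from the thing itself.
- models.spot_in(picture, name): "xy" ([column, row] in pixels, amid what is visible of it).
- models.cut_out(picture, name): "mask" (480x640 bool, what is visible of it) and "xy" ([column, row] in pixels, amid what is visible of it).
- models.spot_point(picture, name): "xy" ([column, row] in pixels: a listed point, or the origin of a listed thing).
The state is a dict: "time_s": time; "joints": joint angles; "qvel": joint speeds; "joint_torque": joint torques, N m; "tool_pos": TCP position; "ee_rot": TCP orientation; "ft_force": force on the tool from outside, world axes, zero at the start; "ft_torque": the same for the moment, N m; "finger_gap": opening from 0.0 (shut) to 1.0 (fully open); "finger_force": force on a finger pad.
Only numpy, scipy, OpenCV 4.12 (cv2) and the standard library are available. Lean on these libraries where they do the work, as an engineer would, in place of code of your own. Each camera call takes 0.05 s, during which the arm holds its last target. There are 200 camera calls.

## Working session

There is one attempt and no reset: what is moved stays moved. The work goes in short steps, Python scripts to look and compute and a tool call to move; the robot and the scene stay as the last step left them, time stands still between calls to the robot, and variables do not carry over. Pictures are saved under pics/ and viewed, at most 10 in all, crops included, and the job is handed in when it is done.

Besides the shell and the picture viewer there is one more tool, called after "Request:" in YAML: its name, and indented under it one key for each argument. drive_tool: Moves the arm, as the interface text tells. Its arguments: {"type":"object","properties":{"steps":{"type":"array","items":{"type":"object","properties":{"xyz":{"type":"array","items":{"type":"number"}},"angular":{"type":"array","items":{"type":"number"}},"claw":{"type":"number"}}}},"force":{"type":"number"}},"required":["steps"]}

```bash
mkdir -p pics
cat > h.py <<'E'
import numpy as np, cv2
from scipy.spatial.transform import Rotation as R
from workcell import r, optics, ticket, models
def ray(p,xy):
    a=np.array(p["attitude"],float); M=a if a.shape==(3,3) else R.from_quat(a).as_matrix()
    d=M@np.array([(xy[0]-p["cx"])/p["fx"],(xy[1]-p["cy"])/p["fy"],1.]); return np.array(p["origin"],float),d/np.linalg.norm(d)
def atz(p,xy,z):
    o,d=ray(p,xy); return o+d*(z-o[2])/d[2]
def tri(p1,x1,p2,x2):
    A=np.zeros((3,3));b=np.zeros(3);rs=[ray(p1,x1),ray(p2,x2)]
    for o,d in rs: P=np.eye(3)-np.outer(d,d);A+=P;b+=P@o
    x=np.linalg.solve(A,b); return x,max(np.linalg.norm(np.cross(x-o,d)) for o,d in rs)
def save(p,n): cv2.imwrite('pics/'+n,p["img"][...,::-1])
E
cat > a.py <<'E'
from h import *
np.set_printoptions(precision=3,suppress=True)
s=optics.camera("scene");t=optics.camera("top")
cv2.imwrite('pics/a.png',cv2.resize(np.vstack([s["img"],t["img"]])[...,::-1],(440,600) if 0 else (400,600)))
save(s,'s.png');save(t,'t.png')
for n in ["nut_center","nut_mark","stand_mark","stand_top","stand","tray","timer"]:
    for q,p in (("s",s),("t",t)):
        print(n,q,[(np.round(d["xy"],1).tolist(),round(d["conf"],2)) for d in models.spot_point(p,n)[:5]])
for p in (s,t): print(p["origin"],p["attitude"],p["fx"])
print(r.get_state())
E
python3 a.py
```

```text
nut_center s [([354.5, 324.7], 0.74), ([270.1, 334.3], 0.64), ([398.4, 277.0], 0.55)]
nut_center t [([434.6, 211.2], 0.74), ([406.3, 332.1], 0.69), ([448.5, 254.8], 0.6)]
nut_mark s [([289.0, 323.7], 0.85), ([351.4, 321.6], 0.59)]
nut_mark t [([408.8, 312.9], 0.92), ([426.8, 202.1], 0.66), ([456.7, 270.9], 0.65)]
stand_mark s [([346.2, 334.7], 0.66)]
stand_mark t [([447.3, 274.9], 0.74)]
stand_top s [([360.8, 328.0], 0.79)]
stand_top t []
stand s [([357.4, 352.8], 0.89), ([359.4, 322.2], 0.65), ([439.0, 316.2], 0.55)]
stand t [([440.4, 261.7], 0.8)]
tray s [([296.9, 287.1], 0.75)]
tray t [([325.1, 272.4], 0.89)]
timer s [([215.3, 242.2], 0.59)]
timer t [([186.7, 324.7], 0.66)]
[ 0.151 -0.832  0.745] [ 0.856 -0.187  0.105 -0.47 ] 503.6851697109742
[0.451 0.123 1.321] [ 0.709 -0.703  0.048 -0.036] 588.2175926860391
{'time_s': 0.8, 'joints': array([-1.283,  0.599, -0.003,  1.599,  0.002,  0.943, -0.08 ]), 'qvel': array([ 0.001, -0.002,  0.001,  0.001, -0.002, -0.001,  0.001]), 'joint_torque': array([  0.001, -76.472,   1.497, -25.27 ,  -0.052,   0.01 ,   0.   ]), 'tool_pos': array([0.259, 0.677, 0.18 ]), 'ee_rot': array([0.181, 0.983, 0.   , 0.   ]), 'ft_force': array([-0.643, -0.219, -0.149]), 'ft_torque': array([-0.044,  0.019, -0.022]), 'finger_force': 0.0, 'finger_gap': 1.0033988163429635}
```

View pics/s.png

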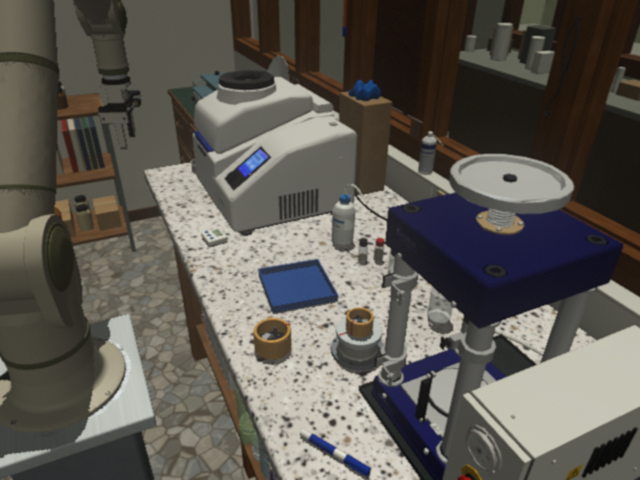

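View pics/t.png

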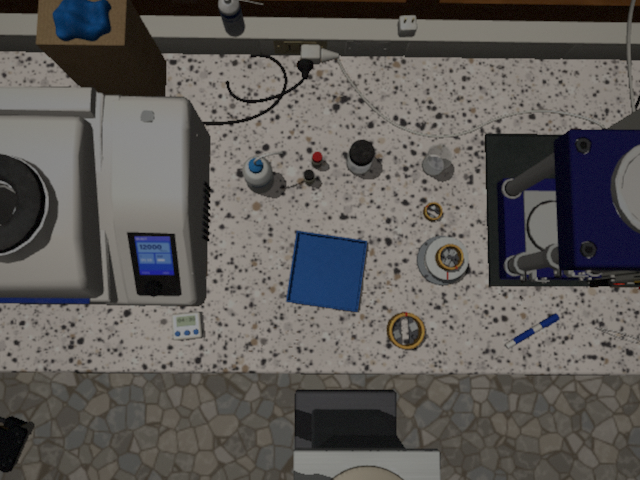

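Three nut look-alikes in the top view: large on the bench at (406,331), small on the bench at (433,211), and one seated on the stand at (449,257). The one on the stand is the middle-sized one, so it is the one meant. I'll confirm it in a crop and measure.

```bash
cat > b.py <<'E'
from h import *
np.set_printoptions(precision=4,suppress=True)
s=optics.camera("scene");t=optics.camera("top")
c=t["img"][190:360,380:500]; d=s["img"][290:380,240:400]
cv2.imwrite('pics/b.png',np.hstack([cv2.resize(c,(400,567),interpolation=2),cv2.copyMakeBorder(cv2.resize(d,(400,225),interpolation=2),0,342,0,0,0)])[...,::-1])
def P(p,n): return [(np.array(q["xy"]),q["conf"]) for q in models.spot_point(p,n)]
def near(L,x): 
    L=[l for l in L if np.linalg.norm(l[0]-x)<25]; return L[0][0] if L else None
for n,xs,xt in [("nut_center",(354,324),(448,255)),("nut_mark",(351,321),(456,271)),("stand_mark",(346,334),(447,275)),("stand_top",(360,328),(446,258)),("stand",(357,352),(440,261)),("tray",(297,287),(325,272)),("nut_center",(270,334),(406,332)),("nut_center",(398,277),(434,211))]:
    a,b=near(P(s,n),np.array(xs)),near(P(t,n),np.array(xt))
    print(n,a,b,*(tri(s,a,t,b) if a is not None and b is not None else ()))
for n in ["nut_center","tray"]:
  for p in (s,t):
    for q in models.cut_out(p,n):
        m=q["mask"];e=cv2.minAreaRect(np.argwhere(m)[:,::-1].astype(np.float32)); print(n,q["conf"],e)
        if n=="tray" and p is t: print([atz(t,x,.02) for x in cv2.boxPoints(e)],atz(t,e[0],.02))
E
python3 b.py
```

```text
nut_center [358.9 324. ] [448.9 256.8] [ 0.5663 -0.1693  0.0754] 2.4301115571454526e-05
nut_mark [351.4 321.1] [454.5 269.9] [ 0.54   -0.1768  0.0975] 0.00337900340655854
stand_mark [343.1 334.8] [448.  274.6] [ 0.5297 -0.1703  0.0609] 0.0005978825968395738
stand_top None [449.4 253.9]
stand [359.  350.7] [440.2 259.9] [ 0.5686 -0.1683  0.0001] 0.002805090096181893
tray [297.8 287.9] [325.9 271.5] [ 0.5408  0.0901 -0.003 ] 0.00315093840326019
nut_center [271.5 335.6] [402.2 329.5] [ 0.4113 -0.0759  0.0256] 0.00072171150043365
nut_center None [436.4 209.4]
nut_center 0.75 ((271.5, 337.5), (41.0, 37.0), 90.0)
nut_center 0.74 ((359.0, 321.5), (29.0, 28.0), 90.0)
nut_center 0.77 ((406.0, 331.0), (36.0, 38.0), 90.0)
nut_center 0.74 ((449.5, 257.0), (26.0, 27.0), 90.0)
nut_center 0.68 ((432.5000305175781, 212.0), (16.26345443725586, 19.091880798339844), 45.0)
nut_center 0.6 ((259.1950378417969, 170.0186767578125), (33.3673095703125, 46.057193756103516), 14.931418418884277)
nut_center 0.45 ((317.0, 160.5), (17.0, 12.0), 90.0)
tray 0.62 ((297.5283203125, 284.15093994140625), (45.94926834106445, 73.96112060546875), 79.3803482055664)
tray 0.59 ((439.38751220703125, 306.0831298828125), (23.635578155517578, 35.25558090209961), 8.530765533447266)
tray 0.59 ((327.0305480957031, 271.3487854003906), (72.29928588867188, 73.5318374633789), 8.392925262451172)
[array([0.4676, 0.1792, 0.02  ]), array([0.6291, 0.1576, 0.02  ]), array([ 0.6069, -0.0021,  0.02  ]), array([0.4457, 0.0218, 0.02  ])] [0.5367 0.0892 0.02  ]
tray 0.26 ((317.0, 160.5), (17.0, 12.0), 90.0)
[array([0.8072, 0.1272, 0.02  ]), array([0.8075, 0.1   , 0.02  ]), array([0.7681, 0.0998, 0.02  ]), array([0.7678, 0.1269, 0.02  ])] [0.7876 0.1135 0.02  ]
```

View pics/b.png

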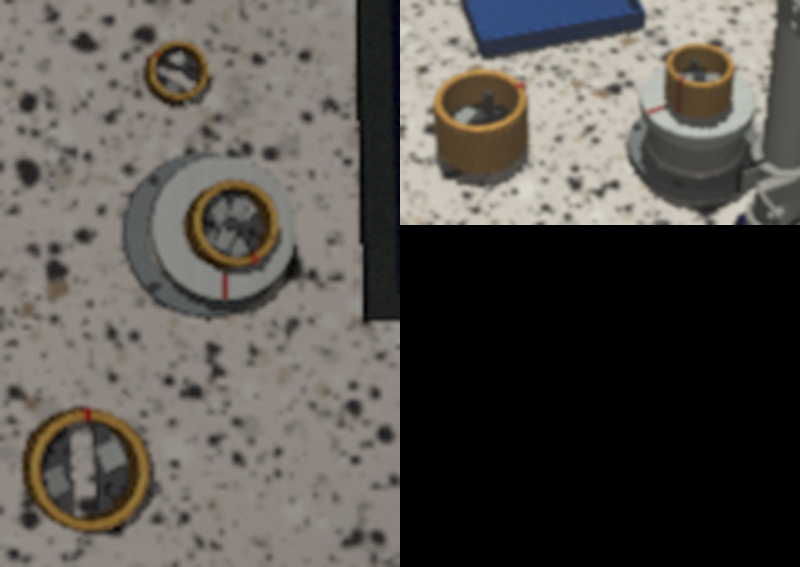

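The crop confirms it. The stand nut is the middle-sized one, with its mark at top pixel ~(456,267), and the stand mark is at (447.5,275). Next: obstacle clearances, then move.

```bash
cat > c.py <<'E'
from h import *
np.set_printoptions(precision=3,suppress=True)
s=optics.camera("scene");t=optics.camera("top")
print("rim",atz(t,(449.6,257.1),.097),"mark",atz(t,(456.2,267.1),.097),"smark",atz(t,(447.5,275),.062))
print("pillar base-ish",[atz(t,(512,265),z) for z in (.05,.1,.2)],"scene pillar foot",atz(s,(388,372),.03))
print("platform corner top", [atz(t,(558,268),z) for z in (.25,.35)],tri(s,(494,300),t,(566,268)), tri(s,(388,212),t,(556,133)))
print("mill corner",[atz(t,(205,303),z) for z in (0,.1)],[atz(t,(103,297),z) for z in (0,.1)])
g=s["img"][180:400,340:520]
E
python3 c.py
```

```text
rim [ 0.564 -0.166  0.097] mark [ 0.543 -0.179  0.097] smark [ 0.528 -0.169  0.062]
pillar base-ish [array([ 0.552, -0.313,  0.05 ]), array([ 0.548, -0.296,  0.1  ]), array([ 0.54 , -0.261,  0.2  ])] scene pillar foot [ 0.577 -0.269  0.03 ]
platform corner top [array([ 0.531, -0.329,  0.25 ]), array([ 0.524, -0.287,  0.35 ])] (array([ 0.583, -0.382,  0.273]), np.float64(0.06789509895147171)) (array([ 0.659, -0.235,  0.38 ]), np.float64(0.0881631040758633))
mill corner [array([0.465, 0.36 , 0.   ]), array([0.464, 0.342, 0.1  ])] [array([0.477, 0.586, 0.   ]), array([0.475, 0.551, 0.1  ])]
```

Request:
drive_tool:
  steps:
    - {"xyz": [0, -50, 0], "claw": 1}
    - {"xyz": [0, -100, 0]}
    - {"xyz": [0, -150, 0]}
    - {"xyz": [0, -200, -20]}
    - {"xyz": [0, -200, -40]}

```text
schema error: expected keys xyz, angular, claw
```

Request:
drive_tool:
  steps:
    - {"xyz": [0, -50, 0], "angular": [0, 0, 0], "claw": 1}
    - {"xyz": [0, -100, 0], "angular": [0, 0, 0], "claw": 1}
    - {"xyz": [0, -150, -10], "angular": [0, 0, 0], "claw": 1}
    - {"xyz": [0, -200, -30], "angular": [0, 0, 0], "claw": 1}
    - {"xyz": [0, -250, -40], "angular": [0, 0, 0], "claw": 1}

```text
time_s: 2.5
tool_pos: [0.171, 0.4478, 0.22]
ee_rot: [0.181, 0.983, 0.001, 0.0]
ft_force: [-0.6, 1.1, -0.5]
finger_gap: 0.999
finger_force: 0.0
```

```bash
cat > to.py <<'E'
import sys
from h import *
x,y,z,yaw=map(float,sys.argv[1:5])  # yaw = world angle (deg) of tool y
st=r.get_state();p=np.array(st["tool_pos"]);q=R.from_quat(st["ee_rot"]);M=q.as_matrix()
c,s=np.cos(np.radians(yaw)),np.sin(np.radians(yaw)); T=np.array([[s,c,0],[-c,s,0],[0,0,-1.]])
print("t",round(st["time_s"],2),"pos",np.round(p,4),"yaw",np.round(np.degrees(np.arctan2(M[1,1],M[0,1])),2),"j",np.round(st["joints"],2),"gap",round(st["finger_gap"],3),"F",np.round(st["ft_force"],1))
print("xyz mm",np.round(1000*M.T@(np.array([x,y,z])-p),1),"ang",np.round(np.degrees((q.inv()*R.from_matrix(T)).as_rotvec()),1))
E
python3 to.py .365 .296 .22 39
```

```text
t 2.5 pos [0.171  0.4478 0.22  ] yaw 69.1 j [-1.31  0.25 -0.02  2.1   0.01  0.79 -0.13] gap 0.999 F [-0.6  1.1 -0.5]Traceback (most recent call last):
  File "to.py", line 7, in <module>
    print("xyz mm",np.round(1000*M.T@(np.array([x,y,z])-p),1),"ang",np.round(np.degrees((q.inv()*R.from_matrix(T)).as_rotvec()),1))
                                                                                                 ~~~~~~~~~~~~~^^^
  File "scipy/spatial/transform/_rotation.pyx", line 1143, in scipy.spatial.transform._rotation.Rotation.from_matrix
ValueError: Non-positive determinant (left-handed or null coordinate frame) in rotation matrix 0: [[ 0.62932039  0.77714596  0.        ]
 [-0.77714596  0.62932039  0.        ]
 [ 0.          0.         -1.        ]].
```

```bash
sed -i 's/\[\[s,c,0\],\[-c,s,0\]/[[-s,c,0],[c,s,0]/' to.py; python3 to.py .365 .296 .22 39
```

```text
t 2.5 pos [0.171  0.4478 0.22  ] yaw 69.1 j [-1.31  0.25 -0.02  2.1   0.01  0.79 -0.13] gap 0.999 F [-0.6  1.1 -0.5]
xyz mm [-2.354e+02 -7.260e+01 -1.000e-01] ang [ 0.1 -0.  30.1]
```

Request:
drive_tool:
  steps:
    - {"xyz": [-47, -14, 0], "angular": [0, 0, 6], "claw": 1}
    - {"xyz": [-94, -29, 0], "angular": [0, 0, 12], "claw": 1}
    - {"xyz": [-141, -43, 0], "angular": [0, 0, 18], "claw": 1}
    - {"xyz": [-188, -58, 0], "angular": [0, 0, 24], "claw": 1}
    - {"xyz": [-235, -72, 0], "angular": [0, 0, 30], "claw": 1}

```text
time_s: 3.0
tool_pos: [0.3667, 0.2965, 0.2197]
ee_rot: [0.432, 0.902, 0.001, 0.0]
ft_force: [0.0, 0.6, -0.0]
finger_gap: 0.999
finger_force: 0.0
```

```bash
python3 to.py .49 .08 .22 25
```

```text
t 3.0 pos [0.3667 0.2965 0.2197] yaw 38.87 j [-0.96  0.24  0.2   2.13 -0.07  0.78 -0.04] gap 0.999 F [ 0.   0.6 -0. ]
xyz mm [-246.   -39.9   -0.4] ang [ 0.1 -0.  13.9]
```

Request:
drive_tool:
  steps:
    - {"xyz": [-49, -8, 0], "angular": [0, 0, 4], "claw": 1}
    - {"xyz": [-98, -16, 0], "angular": [0, 0, 8], "claw": 1}
    - {"xyz": [-147, -24, 0], "angular": [0, 0, 12], "claw": 1}
    - {"xyz": [-196, -32, 0], "angular": [0, 0, 16], "claw": 1}
    - {"xyz": [-245, -40, 0], "angular": [0, 0, 20], "claw": 1}

```text
time_s: 3.5
tool_pos: [0.4897, 0.0808, 0.2196]
ee_rot: [0.581, 0.814, 0.0, 0.0]
ft_force: [0.6, 0.4, -0.4]
finger_gap: 1.004
finger_force: 0.0
```

```bash
python3 to.py .566 -.168 .18 17
```

```text
t 3.5 pos [0.4897 0.0808 0.2196] yaw 18.95 j [-0.56  0.29  0.37  2.08 -0.14  0.79  0.22] gap 1.004 F [ 0.6  0.4 -0.4]
xyz mm [-260.1   -8.7   39.6] ang [ 0.1 -0.   2. ]
```

Request:
drive_tool:
  steps:
    - {"xyz": [-49, -2, 0], "angular": [0, 0, 0], "claw": 1}
    - {"xyz": [-98, -4, 5], "angular": [0, 0, 0], "claw": 1}
    - {"xyz": [-147, -6, 15], "angular": [0, 0, 0], "claw": 1}
    - {"xyz": [-196, -8, 25], "angular": [0, 0, 1], "claw": 1}
    - {"xyz": [-240, -9, 35], "angular": [0, 0, 2], "claw": 1}

```text
time_s: 4.0
tool_pos: [0.5593, -0.1497, 0.1841]
ee_rot: [0.595, 0.804, 0.0, 0.0]
ft_force: [1.2, 1.1, 0.8]
finger_gap: 0.996
finger_force: 0.0
```

Request:
drive_tool:
  steps:
    - {"xyz": [-10, 0, 5], "angular": [0, 0, 0], "claw": 1}
    - {"xyz": [-20, 0, 5], "angular": [0, 0, 0], "claw": 1}
    - {"xyz": [-20, 0, 5], "angular": [0, 0, 0], "claw": 1}

```text
time_s: 4.3
tool_pos: [0.5648, -0.1667, 0.1793]
ee_rot: [0.594, 0.804, -0.0, 0.0]
ft_force: [1.1, -0.4, -0.1]
finger_gap: 1.002
finger_force: 0.0
```

```bash
python3 to.py .5655 -.168 .063 17
python3 - <<'E'
from h import *
s=optics.camera("scene");t=optics.camera("top")
cv2.imwrite('pics/d.png',np.hstack([cv2.resize(s["img"][230:400,280:440],(400,425),interpolation=2),cv2.resize(t["img"][190:360,380:540],(400,425),interpolation=2)])[...,::-1])
E
```

```text
t 4.3 pos [ 0.5648 -0.1667  0.1793] yaw 17.07 j [-0.08  0.46  0.39  1.94 -0.24  0.79  0.74] gap 1.002 F [ 1.1 -0.4 -0.1]
xyz mm [ -1.4   0.3 116.3] ang [-0.   0.   0.1]
```

View pics/d.png

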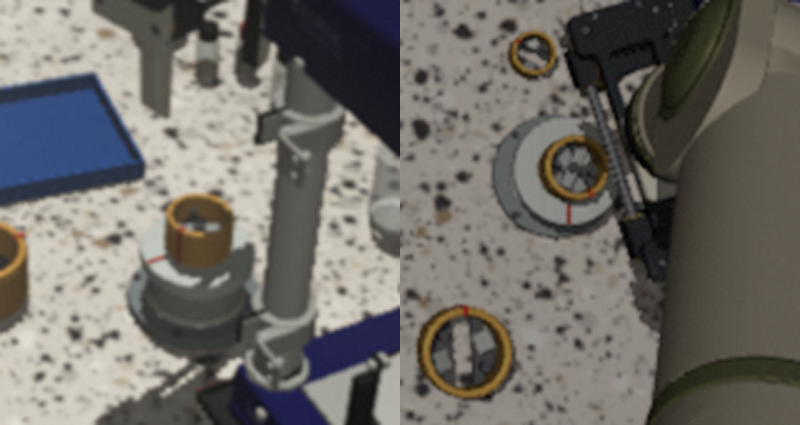

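The nut is at scene crop (200,235), mark ahead of the stand line, and the gripper is above it. The forearm is close to the machine, so I'll check that before going down.

Run:
```python
from h import *
save(optics.camera("scene"),'e.png')
```

```text
(no output)
```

View pics/e.png

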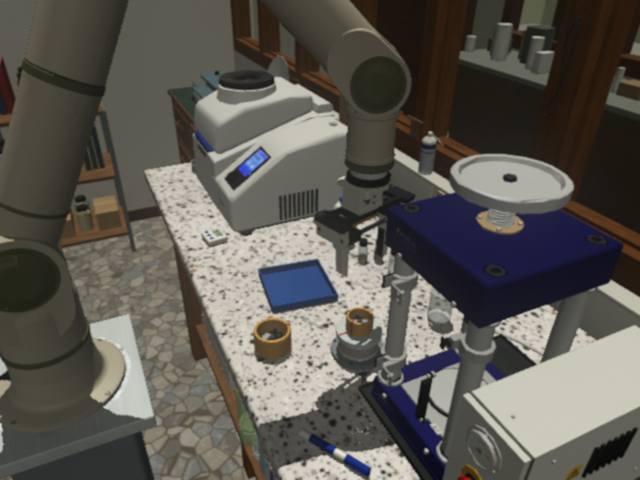

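The forearm and wrist (378,85) are well above the machine and the gripper is just left of the platform, so I can go down.

Request:
drive_tool:
  steps:
    - {"xyz": [-1, 0, 25], "angular": [0, 0, 0], "claw": 1}
    - {"xyz": [-1, 0, 50], "angular": [0, 0, 0], "claw": 1}
    - {"xyz": [-1, 0, 75], "angular": [0, 0, 0], "claw": 1}
    - {"xyz": [-1, 0, 98], "angular": [0, 0, 0], "claw": 1}
    - {"xyz": [-1, 0, 98], "angular": [0, 0, 0], "claw": 1}

```text
time_s: 4.95
tool_pos: [0.5636, -0.1651, 0.0793]
ee_rot: [0.593, 0.805, -0.001, -0.002]
ft_force: [-0.5, 0.3, -0.2]
finger_gap: 1.003
finger_force: 0.0
```

Request:
drive_tool:
  steps:
    - {"xyz": [0, 0, 7], "angular": [0, 0, 0], "claw": 1}
    - {"xyz": [0, 0, 12], "angular": [0, 0, 0], "claw": 1}
    - {"xyz": [0, 0, 12], "angular": [0, 0, 0], "claw": 0.45}
    - {"xyz": [0, 0, 12], "angular": [0, 0, 0], "claw": 0.45}
    - {"xyz": [0, 0, 12], "angular": [0, 0, 0], "claw": 0.45}
  force: 10

```text
time_s: 5.45
tool_pos: [0.5653, -0.1674, 0.0698]
ee_rot: [0.594, 0.804, 0.0, 0.0]
ft_force: [-0.1, 0.6, -0.6]
finger_gap: 0.791
finger_force: 0.0
```

Request:
drive_tool:
  steps:
    - {"xyz": [0, 0, 1], "angular": [0, 0, 0], "claw": 0.45}
    - {"xyz": [0, 0, 1], "angular": [0, 0, 0], "claw": 0.45}
    - {"xyz": [0, 0, 1], "angular": [0, 0, 0], "claw": 0.45}
    - {"xyz": [0, 0, 1], "angular": [0, 0, 0], "claw": 0.45}
    - {"xyz": [0, 0, 1], "angular": [0, 0, 0], "claw": 0.45}
  force: 10

```text
time_s: 5.95
tool_pos: [0.565, -0.1673, 0.0682]
ee_rot: [0.594, 0.804, 0.0, 0.0]
ft_force: [0.1, 0.6, -0.4]
finger_gap: 0.453
finger_force: 0.0
```

```bash
python3 to.py .5655 -.168 .068 17
```

```text
t 5.95 pos [ 0.565  -0.1673  0.0682] yaw 17.1 j [-0.01  0.6   0.3   2.02 -0.32  0.56  0.81] gap 0.453 F [ 0.1  0.6 -0.4]
xyz mm [-0.9  0.2  0.2] ang [0.  0.  0.1]
```

The fingers reached 0.45 with no contact, which isn't what a 54 mm nut should give. Looking.

Run:
```python
from h import *
s=optics.camera("scene");t=optics.camera("top")
cv2.imwrite('pics/f.png',np.hstack([cv2.resize(s["img"][240:390,290:440],(400,400),interpolation=2),cv2.resize(t["img"][190:340,380:530],(400,400),interpolation=2)])[...,::-1])
```

```text
(no output)
```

View pics/f.png

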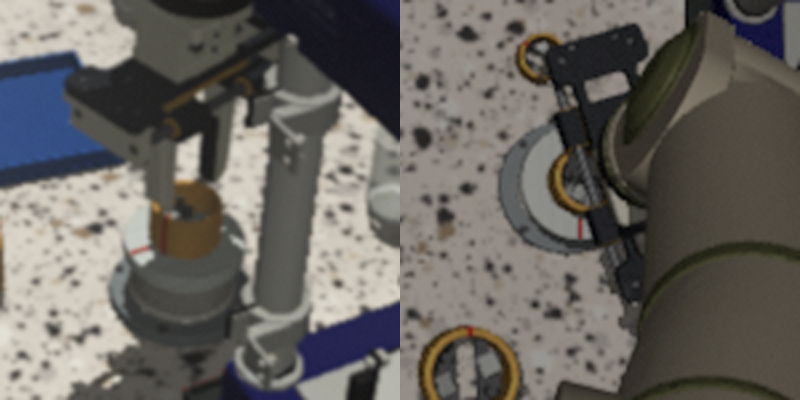

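Run:
```python
from h import *
s=optics.camera("scene");t=optics.camera("top");st=r.get_state();M=R.from_quat(st["ee_rot"]).as_matrix();p0=np.array(st["tool_pos"])
def proj(p,X):
    a=np.array(p["attitude"]);c=R.from_quat(a).as_matrix().T@(X-np.array(p["origin"])); return np.array([p["cx"]+p["fx"]*c[0]/c[2],p["cy"]+p["fy"]*c[1]/c[2]])
vis=[]
for p,(x0,y0) in ((s,(290,240)),(t,(380,190))):
    im=cv2.resize(p["img"][y0:y0+150,x0:x0+150],(400,400),interpolation=2).copy()
    f=lambda X:tuple(int(v) for v in (proj(p,X)-(x0,y0))*400/150)
    for sg,col in ((-1,(0,255,0)),(1,(255,0,255))):
        X=p0+M[:,1]*sg*.0245*1; cv2.line(im,f(X),f(X-M[:,2]*.06),col,1)
        if sg==1: print(X)
    for z in (.063,.097):
        pts=np.array([f(np.array([.5655+.027*np.cos(a),-.168+.027*np.sin(a),z])) for a in np.linspace(0,6.3,40)]); cv2.polylines(im,[pts],False,(0,255,255),1)
    vis.append(im)
cv2.imwrite('pics/g.png',np.hstack(vis)[...,::-1]); print(st["finger_gap"],st["finger_force"])
for p in (s,t): print([(np.round(d["xy"],1).tolist(),round(d["conf"],2)) for d in models.spot_in(p,"nut_center")])
```

```text
[ 0.58842485 -0.16009257  0.06823668]
[ 0.58842485 -0.16009257  0.06823668]
0.4490060737213162 0.0
[([270.8, 336.6], 0.93), ([356.6, 321.3], 0.88), ([213.7, 237.1], 0.47)]
[([431.2, 206.4], 0.75), ([442.1, 259.1], 0.61), ([408.4, 330.8], 0.57), ([431.7, 262.0], 0.37)]
```

View pics/g.png

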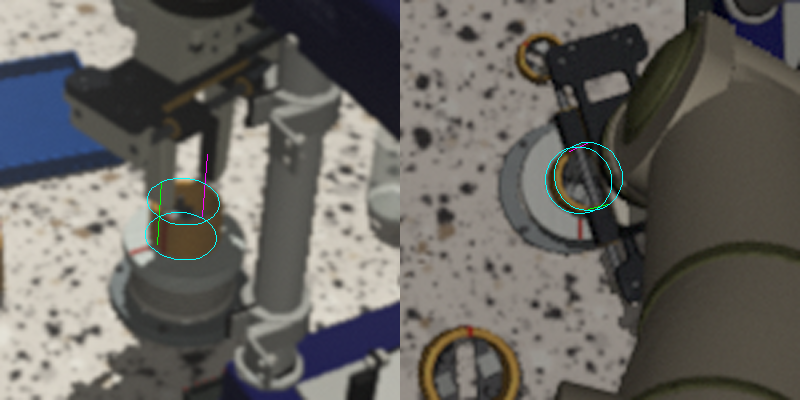

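```bash
python3 - <<'E'
from h import *
s=optics.camera("scene")
def proj(p,X):
    c=R.from_quat(p["attitude"]).as_matrix().T@(X-np.array(p["origin"])); return np.array([p["cx"]+p["fx"]*c[0]/c[2],p["cy"]+p["fy"]*c[1]/c[2]])
d=np.array([np.cos(np.radians(17)),np.sin(np.radians(17)),0])
print("d.png left finger inner/outer tip", [proj(s,np.array([.5648,-.1667,.1793])-d*k) for k in (.0465,.064)], "crop px", [(proj(s,np.array([.5648,-.1667,.1793])-d*k)-(280,230))*2.5 for k in (.0465,.064)])
p=np.array([.565,-.1673,.0682])
for z in (0,.02,.03,.04):
  print(z,[((proj(s,p+[0,0,z]+d*k)-(290,240))*400/150).round() for k in (-.0385,-.021,.021,.0385)])
E
python3 - <<'E'
import cv2
a=cv2.imread('pics/f.png')[100:290,80:300]; d=cv2.imread('pics/d.png')[0:220,60:280]
import numpy as np
cv2.imwrite('pics/h.png',np.hstack([cv2.resize(a,(400,400),interpolation=2),cv2.resize(d,(400,400),interpolation=2)]))
E
```

```text
d.png left finger inner/outer tip [array([343.2800566 , 291.47163455]), array([336.51175767, 295.30111185])] crop px [array([158.2001415 , 153.67908638]), array([141.27939417, 163.25277962])]
0 [array([145., 253.]), array([161., 242.]), array([199., 218.]), array([215., 208.])]
0.02 [array([146., 232.]), array([162., 222.]), array([201., 198.]), array([217., 188.])]
0.03 [array([146., 222.]), array([163., 212.]), array([202., 188.]), array([218., 178.])]
0.04 [array([147., 211.]), array([164., 201.]), array([203., 177.]), array([218., 168.])]
```

View pics/h.png

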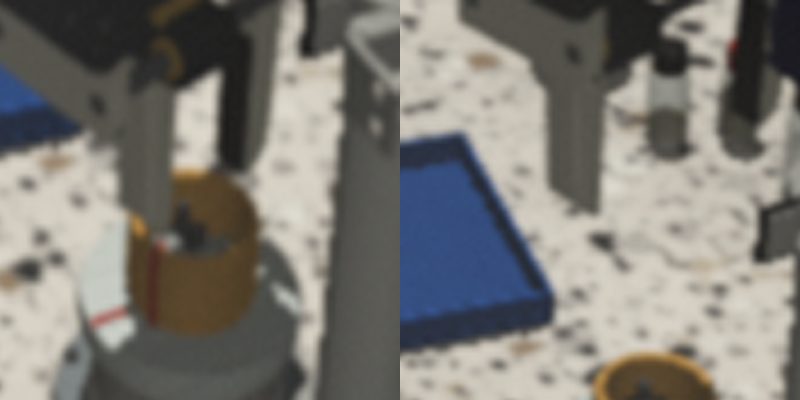

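The picture shows the fingertips at rim height: at the near-left rim, crop (162,207), where (161,242) was predicted. They are about 35–40 mm higher than the reported TCP, and the top view shows the lateral position is right. So I'll open a bit, go down slowly and feel for the disc.

Request:
drive_tool:
  steps:
    - {"xyz": [0, 0, 0], "angular": [0, 0, 0], "claw": 0.8}
    - {"xyz": [0, 0, 0], "angular": [0, 0, 0], "claw": 0.8}
    - {"xyz": [0, 0, 0], "angular": [0, 0, 0], "claw": 0.8}
    - {"xyz": [0, 0, 0], "angular": [0, 0, 0], "claw": 0.8}
    - {"xyz": [0, 0, 4], "angular": [0, 0, 0], "claw": 0.8}

```text
time_s: 6.8
tool_pos: [0.5653, -0.1674, 0.0645]
ee_rot: [0.594, 0.804, 0.0, 0.0]
ft_force: [0.5, -0.2, 0.4]
finger_gap: 0.789
finger_force: 0.0
```

Request:
drive_tool:
  steps:
    - {"xyz": [0, 0, 4], "angular": [0, 0, 0], "claw": 0.8}
    - {"xyz": [0, 0, 8], "angular": [0, 0, 0], "claw": 0.8}
    - {"xyz": [0, 0, 12], "angular": [0, 0, 0], "claw": 0.8}
    - {"xyz": [0, 0, 15], "angular": [0, 0, 0], "claw": 0.8}
    - {"xyz": [0, 0, 15], "angular": [0, 0, 0], "claw": 0.8}

```text
time_s: 7.3
tool_pos: [0.5647, -0.1672, 0.0486]
ee_rot: [0.594, 0.804, -0.0, -0.0]
ft_force: [0.1, -0.7, 0.3]
finger_gap: 0.799
finger_force: 0.0
```

```bash
python3 to.py .5655 -.168 .03 17
cat > tip.py <<'E'
from h import *
# tip row of left finger in scene: print gray/brightness column profile near its predicted column
s=optics.camera("scene");st=r.get_state();M=R.from_quat(st["ee_rot"]).as_matrix();p=np.array(st["tool_pos"])
def proj(p,X):
    c=R.from_quat(p["attitude"]).as_matrix().T@(X-np.array(p["origin"])); return np.array([p["cx"]+p["fx"]*c[0]/c[2],p["cy"]+p["fy"]*c[1]/c[2]])
X=p-M[:,1]*(st["finger_gap"]*.0465+.009); u,v=proj(s,X); print("pred tip px",u,v)
for dx in (-3,0,3,6):
    c=int(round(u))+dx; print(c,[tuple(int(k) for k in s["img"][w,c]) for w in range(int(v)-30,int(v)+8,2)])
E
python3 tip.py
```

```text
t 7.3 pos [ 0.5647 -0.1672  0.0486] yaw 17.1 j [ 0.    0.63  0.28  2.03 -0.34  0.52  0.83] gap 0.799 F [ 0.1 -0.7  0.3]
xyz mm [-1.   0.6 18.6] ang [-0.  -0.   0.1]
pred tip px 341.0031799206682 343.93504668570375
338 [(96, 94, 86), (111, 108, 99), (113, 111, 101), (119, 116, 106), (128, 124, 113), (125, 122, 113), (156, 159, 150), (195, 200, 191), (200, 204, 196), (195, 200, 192), (177, 174, 166), (121, 103, 98), (80, 82, 78), (97, 100, 98), (103, 107, 105), (87, 89, 87), (70, 70, 67), (67, 65, 62), (62, 61, 58)]
341 [(83, 82, 74), (84, 82, 74), (83, 82, 74), (83, 82, 74), (84, 82, 74), (83, 82, 73), (86, 84, 77), (154, 157, 148), (196, 201, 192), (198, 203, 195), (182, 141, 134), (180, 168, 160), (155, 159, 152), (80, 82, 78), (75, 76, 72), (63, 63, 59), (60, 59, 55), (61, 60, 55), (65, 64, 59)]
344 [(89, 87, 79), (89, 89, 79), (89, 87, 78), (89, 88, 79), (90, 87, 79), (90, 88, 79), (89, 87, 77), (92, 91, 81), (155, 157, 149), (192, 190, 182), (172, 121, 114), (188, 190, 182), (123, 126, 119), (81, 82, 78), (80, 82, 77), (78, 79, 75), (69, 68, 64), (67, 65, 60), (66, 65, 61)]
347 [(87, 86, 77), (87, 86, 77), (88, 87, 78), (87, 85, 77), (88, 86, 77), (87, 85, 77), (87, 85, 77), (86, 85, 75), (88, 85, 75), (83, 78, 67), (92, 91, 85), (107, 110, 104), (79, 80, 76), (159, 163, 155), (105, 107, 102), (81, 83, 79), (83, 85, 81), (74, 73, 68), (70, 68, 63)]
```

Request:
drive_tool:
  steps:
    - {"xyz": [0, 0, 4], "angular": [0, 0, 0], "claw": 0.8}
    - {"xyz": [0, 0, 8], "angular": [0, 0, 0], "claw": 0.8}
    - {"xyz": [0, 0, 12], "angular": [0, 0, 0], "claw": 0.8}
    - {"xyz": [0, 0, 14], "angular": [0, 0, 0], "claw": 0.8}
    - {"xyz": [0, 0, 14], "angular": [0, 0, 0], "claw": 0.8}

```text
time_s: 7.85
tool_pos: [0.5648, -0.1672, 0.0348]
ee_rot: [0.594, 0.804, -0.0, -0.0]
ft_force: [-0.2, -0.5, 0.3]
finger_gap: 0.797
finger_force: 0.0
```

```bash
python3 tip.py
```

```text
pred tip px 340.7487516816969 349.10043062484664
338 [(103, 100, 92), (111, 108, 98), (113, 110, 101), (108, 108, 99), (110, 109, 101), (115, 114, 106), (174, 178, 170), (178, 174, 167), (121, 102, 97), (79, 82, 77), (97, 102, 99), (101, 106, 104), (88, 90, 88), (70, 70, 68), (66, 65, 62), (62, 62, 59), (55, 56, 55), (54, 55, 54), (56, 57, 55)]
341 [(84, 82, 74), (85, 82, 75), (83, 82, 74), (84, 82, 74), (84, 82, 74), (82, 81, 73), (90, 89, 81), (148, 101, 93), (171, 157, 149), (91, 93, 88), (78, 80, 76), (76, 78, 74), (64, 63, 60), (60, 60, 55), (62, 59, 56), (65, 63, 58), (75, 74, 69), (69, 69, 64), (55, 56, 54)]
344 [(91, 91, 82), (92, 90, 81), (93, 90, 81), (92, 90, 81), (93, 90, 82), (93, 91, 81), (92, 90, 81), (98, 95, 86), (103, 104, 98), (78, 79, 75), (80, 81, 77), (80, 81, 77), (79, 80, 77), (68, 68, 64), (67, 66, 62), (66, 64, 60), (66, 65, 60), (73, 71, 66), (87, 86, 80)]
347 [(87, 86, 78), (88, 86, 77), (87, 86, 76), (88, 86, 77), (87, 85, 75), (88, 86, 76), (87, 84, 74), (88, 86, 77), (83, 83, 76), (168, 172, 165), (133, 136, 130), (81, 82, 77), (81, 83, 79), (82, 83, 79), (73, 73, 68), (70, 68, 64), (72, 71, 66), (70, 68, 63), (78, 76, 72)]
```

Request:
drive_tool:
  steps:
    - {"xyz": [0, 0, 2], "angular": [0, 0, 0], "claw": 0.8}
    - {"xyz": [0, 0, 4], "angular": [0, 0, 0], "claw": 0.8}
    - {"xyz": [0, 0, 5], "angular": [0, 0, 0], "claw": 0.8}
    - {"xyz": [0, 0, 5], "angular": [0, 0, 0], "claw": 0.8}

```text
time_s: 8.3
tool_pos: [0.5649, -0.1673, 0.0301]
ee_rot: [0.594, 0.804, -0.0, -0.0]
ft_force: [-0.4, 0.1, 0.5]
finger_gap: 0.802
finger_force: 0.0
```

Request:
drive_tool:
  steps:
    - {"xyz": [0, 0, 1], "angular": [0, 0, 0], "claw": 0.8}
    - {"xyz": [0, 0, 2], "angular": [0, 0, 0], "claw": 0.8}
    - {"xyz": [0, 0, 3], "angular": [0, 0, 0], "claw": 0.8}
    - {"xyz": [0, 0, 3], "angular": [0, 0, 0], "claw": 0.8}

```text
time_s: 8.7
tool_pos: [0.565, -0.1672, 0.0271]
ee_rot: [0.594, 0.804, -0.0, -0.0]
ft_force: [0.2, 0.1, -0.8]
finger_gap: 0.8
finger_force: 0.0
```

Request:
drive_tool:
  steps:
    - {"xyz": [0, 0, 0], "angular": [0, 0, 0], "claw": 0.45}
    - {"xyz": [0, 0, 0], "angular": [0, 0, 0], "claw": 0.45}
    - {"xyz": [0, 0, 0], "angular": [0, 0, 0], "claw": 0.45}
    - {"xyz": [0, 0, 0], "angular": [0, 0, 0], "claw": 0.45}
    - {"xyz": [0, 0, 0], "angular": [0, 0, 0], "claw": 0.45}
  force: 10

```text
time_s: 9.2
tool_pos: [0.5654, -0.1673, 0.0273]
ee_rot: [0.594, 0.804, 0.0, 0.0]
ft_force: [1.8, -0.1, -0.6]
finger_gap: 0.578
finger_force: 10.0
```

```bash
python3 to.py .565 -.1672 .0271 17;python3 tip.py
```

```text
t 9.2 pos [ 0.5654 -0.1673  0.0273] yaw 17.11 j [ 0.02  0.66  0.26  2.04 -0.35  0.48  0.84] gap 0.578 F [ 1.8 -0.1 -0.6]
xyz mm [ 0.2 -0.4  0.2] ang [0.  0.  0.1]
pred tip px 344.4405056192801 349.4727628222109
341 [(89, 88, 79), (137, 139, 130), (154, 157, 148), (152, 155, 147), (154, 156, 148), (154, 157, 148), (185, 189, 180), (184, 143, 136), (165, 149, 142), (89, 92, 87), (77, 79, 75), (75, 76, 72), (63, 63, 60), (61, 60, 57), (61, 59, 56), (65, 64, 60), (74, 73, 68), (69, 68, 63), (56, 57, 55)]
344 [(78, 78, 71), (81, 80, 71), (83, 80, 73), (82, 80, 73), (84, 82, 74), (82, 81, 72), (92, 85, 77), (100, 71, 66), (80, 79, 76), (77, 78, 74), (79, 81, 77), (80, 82, 78), (79, 80, 75), (68, 68, 63), (67, 65, 61), (66, 64, 60), (65, 65, 60), (73, 71, 66), (85, 84, 79)]
347 [(89, 88, 79), (89, 87, 78), (91, 88, 79), (90, 89, 80), (89, 88, 79), (91, 90, 80), (90, 89, 80), (90, 89, 80), (83, 83, 78), (78, 80, 77), (77, 79, 75), (80, 82, 77), (82, 83, 78), (82, 83, 80), (72, 71, 67), (70, 69, 64), (71, 70, 65), (69, 68, 62), (76, 75, 70)]
350 [(87, 86, 77), (88, 86, 78), (87, 86, 77), (87, 86, 76), (87, 85, 77), (87, 86, 77), (87, 86, 77), (87, 87, 77), (86, 86, 77), (80, 81, 76), (77, 79, 75), (76, 77, 74), (83, 86, 82), (86, 88, 83), (81, 83, 78), (70, 69, 65), (70, 69, 63), (70, 69, 65), (71, 69, 64)]
```

Gripped at 53.8 mm across. Now I'll firm the grip and turn clockwise, still seated.

Request:
drive_tool:
  steps:
    - {"xyz": [0, 0, 0], "angular": [0, 0, 0], "claw": 0.4}
    - {"xyz": [0, 0, 0], "angular": [0, 0, 0], "claw": 0.4}
    - {"xyz": [0, 0, 0], "angular": [0, 0, 2], "claw": 0.4}
    - {"xyz": [0, 0, 0], "angular": [0, 0, 5], "claw": 0.4}
    - {"xyz": [0, 0, 0], "angular": [0, 0, 8], "claw": 0.4}
  force: 40

```text
time_s: 9.75
tool_pos: [0.5649, -0.1676, 0.0273]
ee_rot: [0.65, 0.76, -0.0, 0.0]
ft_force: [1.4, -0.4, -0.7]
finger_gap: 0.574
finger_force: 40.0
```

```bash
cat > m.py <<'E'
from h import *
st=r.get_state();print(round(st["time_s"],2),np.round(st["tool_pos"],4),"F",np.round(st["ft_force"],1),"T",np.round(st["ft_torque"],2),st["finger_gap"],st["finger_force"])
s=optics.camera("scene")
for n in("nut_mark","stand_mark"):print(n,[(np.round(d["xy"],1).tolist(),round(d["conf"],2)) for d in models.spot_point(s,n)])
im=s["img"][300:350,330:385].astype(int); y,x=np.nonzero((im[...,0]>1.45*im[...,1])&(im[...,1]<1.25*im[...,2])); print(sorted(zip((x+330).tolist(),(y+300).tolist())))
E
python3 m.py
```

```text
9.75 [ 0.5649 -0.1676  0.0273] F [ 1.4 -0.4 -0.7] T [-0.24 -0.19  0.12] 0.5739114605331596 39.99764397740364
nut_mark [([350.0, 320.5], 0.69), ([288.6, 324.6], 0.59)]
stand_mark []
[]
```

Request:
drive_tool:
  steps:
    - {"xyz": [0, 0, 0], "angular": [0, 0, 4], "claw": 0.4}
    - {"xyz": [0, 0, 0], "angular": [0, 0, 8], "claw": 0.4}
    - {"xyz": [0, 0, 0], "angular": [0, 0, 12], "claw": 0.4}
    - {"xyz": [0, 0, 0], "angular": [0, 0, 16], "claw": 0.4}
    - {"xyz": [0, 0, 0], "angular": [0, 0, 20], "claw": 0.4}

```text
time_s: 10.4
tool_pos: [0.5647, -0.1671, 0.0273]
ee_rot: [0.772, 0.636, -0.0, -0.0]
ft_force: [0.8, 0.6, 1.5]
finger_gap: 0.575
finger_force: 40.0
```

```bash
python3 m.py; python3 to.py .565 -.1672 .0271 -15
python3 - <<'E'
from h import *
s=optics.camera("scene")
cv2.imwrite('pics/i.png',cv2.resize(s["img"][290:360,320:400],(640,560),interpolation=2)[...,::-1])
E
```

```text
10.4 [ 0.5647 -0.1671  0.0273] F [0.8 0.6 1.5] T [-0.06 -0.06  0.05] 0.5752950752059379 39.99745728448033
nut_mark [([289.3, 321.5], 0.92), ([345.7, 319.5], 0.55)]
stand_mark [([342.8, 332.9], 0.59)]
[(340, 334)]
t 10.55 pos [ 0.5647 -0.1672  0.0273] yaw -10.79 j [-0.07  0.68  0.39  2.05 -0.52  0.5   0.52] gap 0.572 F [0.5 0.1 2.2]
xyz mm [0.  0.3 0.2] ang [-0.   0.   4.2]
```

View pics/i.png

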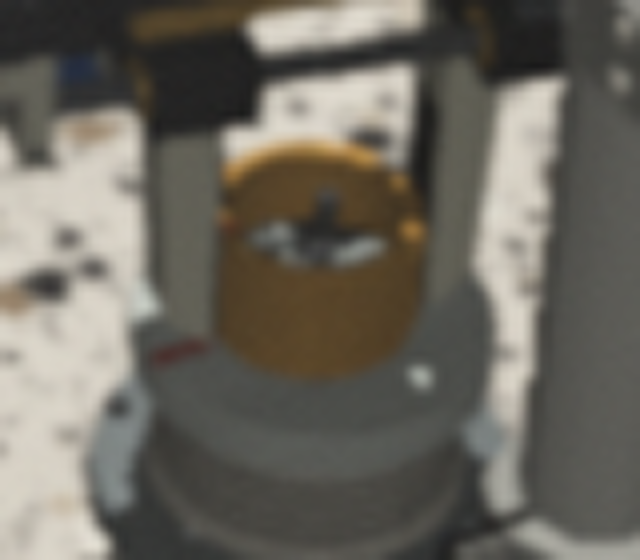

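The nut follows the grip. It sits upright on its seat, its mark has moved round to the left finger at (348,318), and it is almost at the stand's mark at (342,333). A few more degrees, then regrip for the feeling sweep.

Request:
drive_tool:
  steps:
    - {"xyz": [0, 0, 0], "angular": [0, 0, 2], "claw": 0.4}
    - {"xyz": [0, 0, 0], "angular": [0, 0, 4], "claw": 0.4}
    - {"xyz": [0, 0, 0], "angular": [0, 0, 4], "claw": 0.4}
    - {"xyz": [0, 0, 0], "angular": [0, 0, 4], "claw": 0.8}
    - {"xyz": [0, 0, 0], "angular": [0, 0, 4], "claw": 0.8}

```text
time_s: 11.1
tool_pos: [0.5648, -0.1671, 0.027]
ee_rot: [0.793, 0.61, -0.0, -0.0]
ft_force: [-0.4, 0.2, 0.4]
finger_gap: 0.698
finger_force: 0.0
```

Request:
drive_tool:
  steps:
    - {"xyz": [0, 0, 0], "angular": [0, 0, 0], "claw": 0.75}
    - {"xyz": [0, 0, 0], "angular": [0, 0, -8], "claw": 0.75}
    - {"xyz": [0, 0, 0], "angular": [0, 0, -16], "claw": 0.75}
    - {"xyz": [0, 0, 0], "angular": [0, 0, -24], "claw": 0.75}
    - {"xyz": [0, 0, 0], "angular": [0, 0, -32], "claw": 0.75}

```text
time_s: 11.6
tool_pos: [0.5649, -0.1672, 0.0271]
ee_rot: [0.592, 0.806, -0.0, -0.0]
ft_force: [-0.5, -0.4, 0.4]
finger_gap: 0.752
finger_force: 0.0
```

Request:
drive_tool:
  steps:
    - {"xyz": [0, 0, 0], "angular": [0, 0, -7], "claw": 0.75}
    - {"xyz": [0, 0, 0], "angular": [0, 0, -7], "claw": 0.4}
    - {"xyz": [0, 0, 0], "angular": [0, 0, -7], "claw": 0.4}
    - {"xyz": [0, 0, 0], "angular": [0, 0, -7], "claw": 0.4}
    - {"xyz": [0, 0, 0], "angular": [0, 0, -7], "claw": 0.4}
  force: 30

```text
time_s: 12.1
tool_pos: [0.5649, -0.1673, 0.0271]
ee_rot: [0.545, 0.839, -0.0, -0.0]
ft_force: [-0.7, -0.9, 0.9]
finger_gap: 0.571
finger_force: 29.7
```

```bash
python3 m.py; python3 to.py .565 -.1672 .0271 -15
python3 - <<'E'
from h import *
t=optics.camera("top")
for n in("nut_mark","stand_mark"):print(n,[(np.round(d["xy"],1).tolist(),round(d["conf"],2)) for d in models.spot_point(t,n)])
E
```

```text
12.1 [ 0.5649 -0.1673  0.0271] F [-0.7 -0.9  0.9] T [-0.14  0.08  0.06] 0.5712673207096034 29.734320847783238
nut_mark [([346.1, 317.3], 0.95), ([289.8, 323.4], 0.73)]
stand_mark [([345.6, 333.4], 0.55)]
[(340, 334)]
t 12.25 pos [ 0.565  -0.1672  0.0271] yaw 24.07 j [ 0.04  0.66  0.23  2.04 -0.31  0.47  0.92] gap 0.571 F [-0.   0.2 -0.6]
xyz mm [-0.  0.  0.] ang [-0.   0.  39.1]
nut_mark [([404.8, 312.1], 0.75), ([447.2, 269.2], 0.7), ([425.1, 202.2], 0.48)]
stand_mark [([447.6, 272.1], 0.93)]
```

Nut mark is at top pixel (447,269), just at or past the stand mark. Now a light lift.

Request:
drive_tool:
  steps:
    - {"xyz": [0, 0, -1], "angular": [0, 0, 0], "claw": 0.4}
    - {"xyz": [0, 0, -2], "angular": [0, 0, 0], "claw": 0.4}
    - {"xyz": [0, 0, -3], "angular": [0, 0, 0], "claw": 0.4}
    - {"xyz": [0, 0, -3], "angular": [0, 0, 0], "claw": 0.4}
  force: 40

```text
time_s: 12.8
tool_pos: [0.5648, -0.1671, 0.0297]
ee_rot: [0.544, 0.839, -0.0, -0.0]
ft_force: [2.2, 0.1, -14.7]
finger_gap: 0.572
finger_force: 39.6
```

Request:
drive_tool:
  steps:
    - {"xyz": [0, 0, 0], "angular": [0, 0, 1], "claw": 0.4}
    - {"xyz": [0, 0, 0], "angular": [0, 0, 2], "claw": 0.4}
    - {"xyz": [0, 0, 0], "angular": [0, 0, 3], "claw": 0.4}
    - {"xyz": [0, 0, 0], "angular": [0, 0, 4], "claw": 0.4}
    - {"xyz": [0, 0, 0], "angular": [0, 0, 4], "claw": 0.4}

```text
time_s: 13.3
tool_pos: [0.5647, -0.167, 0.0301]
ee_rot: [0.573, 0.819, -0.0, -0.0]
ft_force: [0.8, -0.4, -14.9]
finger_gap: 0.567
finger_force: 39.7
```

Request:
drive_tool:
  steps:
    - {"xyz": [0, 0, 0], "angular": [0, 0, 1], "claw": 0.4}
    - {"xyz": [0, 0, 0], "angular": [0, 0, 2], "claw": 0.4}
    - {"xyz": [0, 0, 0], "angular": [0, 0, 3], "claw": 0.4}
    - {"xyz": [0, 0, 0], "angular": [0, 0, 4], "claw": 0.4}
    - {"xyz": [0, 0, 0], "angular": [0, 0, 4], "claw": 0.4}

```text
time_s: 13.8
tool_pos: [0.5652, -0.1673, 0.0305]
ee_rot: [0.602, 0.799, 0.0, 0.0]
ft_force: [1.4, 2.9, -11.0]
finger_gap: 0.567
finger_force: 39.5
```

Request:
drive_tool:
  steps:
    - {"xyz": [0, 0, 0], "angular": [0, 0, 1], "claw": 0.4}
    - {"xyz": [0, 0, 0], "angular": [0, 0, 2], "claw": 0.4}
    - {"xyz": [0, 0, 0], "angular": [0, 0, 3], "claw": 0.4}
    - {"xyz": [0, 0, 0], "angular": [0, 0, 4], "claw": 0.4}
    - {"xyz": [0, 0, 0], "angular": [0, 0, 4], "claw": 0.4}

```text
time_s: 14.3
tool_pos: [0.5656, -0.1676, 0.0308]
ee_rot: [0.629, 0.777, 0.0, 0.001]
ft_force: [0.4, -0.3, -1.2]
finger_gap: 0.57
finger_force: 39.7
```

The pull fell to the nut's weight, so it has let go. Lifting gently, with checks.

Request:
drive_tool:
  steps:
    - {"xyz": [0, 0, -1], "angular": [0, 0, 0], "claw": 0.4}
    - {"xyz": [0, 0, -2], "angular": [0, 0, 0], "claw": 0.4}
    - {"xyz": [0, 0, -2], "angular": [0, 0, 0], "claw": 0.4}

```text
time_s: 14.6
tool_pos: [0.5652, -0.1674, 0.0325]
ee_rot: [0.629, 0.778, 0.0, 0.0]
ft_force: [0.5, -0.3, -0.9]
finger_gap: 0.57
finger_force: 39.7
```

Request:
drive_tool:
  steps:
    - {"xyz": [0, 0, -2], "angular": [0, 0, 0], "claw": 0.4}
    - {"xyz": [0, 0, -3], "angular": [0, 0, 0], "claw": 0.4}
    - {"xyz": [0, 0, -3], "angular": [0, 0, 0], "claw": 0.4}

```text
time_s: 14.9
tool_pos: [0.565, -0.1673, 0.0354]
ee_rot: [0.629, 0.778, 0.0, 0.0]
ft_force: [0.1, -0.2, -1.1]
finger_gap: 0.568
finger_force: 39.7
```

Request:
drive_tool:
  steps:
    - {"xyz": [0, 0, -2], "angular": [0, 0, 0], "claw": 0.4}
    - {"xyz": [0, 0, -4], "angular": [0, 0, 0], "claw": 0.4}
    - {"xyz": [0, 0, -4], "angular": [0, 0, 0], "claw": 0.4}

```text
time_s: 15.2
tool_pos: [0.5651, -0.1674, 0.0396]
ee_rot: [0.629, 0.778, 0.0, 0.0]
ft_force: [0.3, 0.1, -0.5]
finger_gap: 0.574
finger_force: 39.7
```

Request:
drive_tool:
  steps:
    - {"xyz": [0, 0, -5], "angular": [0, 0, 0], "claw": 0.4}
    - {"xyz": [0, 0, -10], "angular": [0, 0, 0], "claw": 0.4}
    - {"xyz": [0, 0, -15], "angular": [0, 0, 0], "claw": 0.4}
    - {"xyz": [0, 0, -20], "angular": [0, 0, 0], "claw": 0.4}
    - {"xyz": [0, 0, -25], "angular": [0, 0, 0], "claw": 0.4}

```text
time_s: 15.7
tool_pos: [0.5651, -0.1673, 0.0648]
ee_rot: [0.629, 0.778, 0.0, 0.0]
ft_force: [-0.2, -0.7, -0.7]
finger_gap: 0.568
finger_force: 39.7
```

Request:
drive_tool:
  steps:
    - {"xyz": [0, 0, -10], "angular": [0, 0, 0], "claw": 0.4}
    - {"xyz": [0, 0, -20], "angular": [0, 0, 0], "claw": 0.4}
    - {"xyz": [0, 0, -30], "angular": [0, 0, 0], "claw": 0.4}
    - {"xyz": [0, 0, -40], "angular": [0, 0, 0], "claw": 0.4}
    - {"xyz": [0, 0, -40], "angular": [0, 0, 0], "claw": 0.4}

```text
time_s: 16.2
tool_pos: [0.5659, -0.1675, 0.1059]
ee_rot: [0.629, 0.778, 0.001, 0.001]
ft_force: [0.2, -0.4, -0.7]
finger_gap: 0.569
finger_force: 39.7
```

```bash
python3 to.py .539 .0895 .1 12
python3 - <<'E'
from h import *
np.set_printoptions(precision=4,suppress=True)
s=optics.camera("scene");t=optics.camera("top");c={}
for k,p in(("s",s),("t",t)):
    for n in("nut_center","tray"):c[k,n]=[(np.array(d["xy"]),d["conf"]) for d in models.spot_point(p,n)];print(k,n,c[k,n])
print("tray",[tri(s,c["s","tray"][0][0],t,c["t","tray"][0][0])])
for a,_ in c["s","nut_center"]:
  for b,_ in c["t","nut_center"]: print(a,b,*tri(s,a,t,b))
E
```

```text
t 16.2 pos [ 0.5659 -0.1675  0.1059] yaw 12.1 j [-0.05  0.56  0.36  2.   -0.32  0.64  0.73] gap 0.569 F [ 0.2 -0.4 -0.7]
xyz mm [256.9  27.6   5.7] ang [0.1 0.1 0.1]
s nut_center [(array([272. , 333.5]), 0.94)]
s tray [(array([297.4, 288.5]), 0.77)]
t nut_center [(array([401.8, 330.1]), 0.88), (array([433.2, 210.3]), 0.7), (array([455.7, 255.4]), 0.68)]
t tray [(array([328.6, 272.7]), 0.93), (array([440.3, 261.9]), 0.48)]
tray [(array([0.5376, 0.0842, 0.0002]), np.float64(0.002784388468842984))]
[272.  333.5] [401.8 330.1] [ 0.4115 -0.0747  0.0302] 0.0021583533086178414
[272.  333.5] [433.2 210.3] [ 0.5349 -0.1126  0.0731] 0.13160551625133132
[272.  333.5] [455.7 255.4] [ 0.4788 -0.156   0.102 ] 0.08971304055619395
```

Request:
drive_tool:
  steps:
    - {"xyz": [25, 3, 0], "angular": [0, 0, 0], "claw": 0.4}
    - {"xyz": [60, 7, 0], "angular": [0, 0, 0], "claw": 0.4}
    - {"xyz": [100, 11, 0], "angular": [0, 0, 0], "claw": 0.4}
    - {"xyz": [140, 15, 0], "angular": [0, 0, 0], "claw": 0.4}
    - {"xyz": [180, 19, 0], "angular": [0, 0, 0], "claw": 0.4}

```text
time_s: 17.0
tool_pos: [0.5454, 0.014, 0.1039]
ee_rot: [0.629, 0.778, -0.0, -0.0]
ft_force: [0.8, 0.2, -0.8]
finger_gap: 0.57
finger_force: 39.7
```

Request:
drive_tool:
  steps:
    - {"xyz": [35, 4, 0], "angular": [0, 0, 0], "claw": 0.4}
    - {"xyz": [60, 7, 0], "angular": [0, 0, 0], "claw": 0.4}
    - {"xyz": [74, 8, 0], "angular": [0, 0, 0], "claw": 0.4}
    - {"xyz": [74, 8, 20], "angular": [0, 0, 0], "claw": 0.4}
    - {"xyz": [74, 8, 40], "angular": [0, 0, 0], "claw": 0.4}

```text
time_s: 17.5
tool_pos: [0.5386, 0.0869, 0.064]
ee_rot: [0.628, 0.778, 0.0, 0.001]
ft_force: [-0.2, -1.3, -1.2]
finger_gap: 0.57
finger_force: 39.7
```

```bash
python3 to.py .538 .087 -.027 12
python3 - <<'E'
from h import *
np.set_printoptions(precision=4,suppress=True)
s=optics.camera("scene");t=optics.camera("top")
for k,p in(("s",s),("t",t)): print(k,[(np.array(d["xy"]),d["conf"]) for d in models.spot_point(p,"nut_center")])
cv2.imwrite('pics/j.png',np.hstack([cv2.resize(s["img"][200:340,230:370],(400,400),interpolation=2),cv2.resize(t["img"][200:340,260:400],(400,400),interpolation=2)])[...,::-1])
E
```

```text
t 17.5 pos [0.5386 0.0869 0.064 ] yaw 12.14 j [-0.5   0.58  0.35  2.13 -0.4   0.5   0.36] gap 0.57 F [-0.2 -1.3 -1.2]
xyz mm [ 0.2 -0.7 91. ] ang [0.1 0.  0.1]
s [(array([294.3, 248.7]), 0.98), (array([268.9, 338.3]), 0.63)]
t [(array([404.9, 331.3]), 0.85), (array([432. , 210.8]), 0.6), (array([266.5, 181.9]), 0.18)]
```

Request:
drive_tool:
  steps:
    - {"xyz": [0, 0, 18], "angular": [0, 0, 0], "claw": 0.4}
    - {"xyz": [0, 0, 38], "angular": [0, 0, 0], "claw": 0.4}
    - {"xyz": [0, 0, 58], "angular": [0, 0, 0], "claw": 0.4}
    - {"xyz": [0, 0, 74], "angular": [0, 0, 0], "claw": 0.4}
    - {"xyz": [0, 0, 82], "angular": [0, 0, 0], "claw": 0.4}

```text
time_s: 18.2
tool_pos: [0.5385, 0.0862, -0.018]
ee_rot: [0.629, 0.777, 0.0, 0.0]
ft_force: [0.3, 0.2, -1.4]
finger_gap: 0.566
finger_force: 39.7
```

Request:
drive_tool:
  steps:
    - {"xyz": [0, 0, 2], "angular": [0, 0, 0], "claw": 0.4}
    - {"xyz": [0, 0, 4], "angular": [0, 0, 0], "claw": 0.4}
    - {"xyz": [0, 0, 6], "angular": [0, 0, 0], "claw": 0.4}
    - {"xyz": [0, 0, 8], "angular": [0, 0, 0], "claw": 0.4}
    - {"xyz": [0, 0, 8], "angular": [0, 0, 0], "claw": 0.4}

```text
time_s: 18.7
tool_pos: [0.5383, 0.0868, -0.0256]
ee_rot: [0.629, 0.778, 0.0, 0.0]
ft_force: [0.5, 0.2, -1.3]
finger_gap: 0.571
finger_force: 39.7
```

```bash
python3 to.py .538 .087 -.031 12
```

```text
t 18.7 pos [ 0.5383  0.0868 -0.0256] yaw 12.11 j [-0.41  0.72  0.21  2.16 -0.48  0.3   0.43] gap 0.571 F [ 0.5  0.2 -1.3]
xyz mm [ 0.2 -0.2  5.4] ang [ 0.  -0.   0.1]
```

Request:
drive_tool:
  steps:
    - {"xyz": [0, 0, 1], "angular": [0, 0, 0], "claw": 0.4}
    - {"xyz": [0, 0, 2], "angular": [0, 0, 0], "claw": 0.4}
    - {"xyz": [0, 0, 3], "angular": [0, 0, 0], "claw": 0.4}
    - {"xyz": [0, 0, 4], "angular": [0, 0, 0], "claw": 0.4}
    - {"xyz": [0, 0, 4], "angular": [0, 0, 0], "claw": 0.4}

```text
time_s: 19.2
tool_pos: [0.5381, 0.0867, -0.0299]
ee_rot: [0.629, 0.778, -0.0, -0.0]
ft_force: [-0.7, 0.1, -0.9]
finger_gap: 0.572
finger_force: 39.7
```

Request:
drive_tool:
  steps:
    - {"xyz": [0, 0, 0.5], "angular": [0, 0, 0], "claw": 0.4}
    - {"xyz": [0, 0, 1], "angular": [0, 0, 0], "claw": 0.4}
    - {"xyz": [0, 0, 1], "angular": [0, 0, 0], "claw": 0.4}

```text
time_s: 19.5
tool_pos: [0.5381, 0.0867, -0.0308]
ee_rot: [0.629, 0.778, -0.0, -0.0]
ft_force: [0.2, -0.6, -1.6]
finger_gap: 0.572
finger_force: 39.7
```

Request:
drive_tool:
  steps:
    - {"xyz": [0, 0, 0.5], "angular": [0, 0, 0], "claw": 0.4}
    - {"xyz": [0, 0, 1], "angular": [0, 0, 0], "claw": 0.4}
    - {"xyz": [0, 0, 1], "angular": [0, 0, 0], "claw": 0.4}

```text
time_s: 19.8
tool_pos: [0.5382, 0.0868, -0.0318]
ee_rot: [0.629, 0.778, -0.0, 0.0]
ft_force: [0.3, -0.1, -1.7]
finger_gap: 0.571
finger_force: 39.7
```

Request:
drive_tool:
  steps:
    - {"xyz": [0, 0, 0.5], "angular": [0, 0, 0], "claw": 0.4}
    - {"xyz": [0, 0, 1], "angular": [0, 0, 0], "claw": 0.4}
    - {"xyz": [0, 0, 1], "angular": [0, 0, 0], "claw": 0.4}

```text
time_s: 20.1
tool_pos: [0.5382, 0.0868, -0.0319]
ee_rot: [0.629, 0.778, 0.0, -0.0]
ft_force: [-3.3, -0.3, 11.7]
finger_gap: 0.57
finger_force: 39.7
```

Contact at the expected −32 mm, with 12 N of push. I'll ease off slightly, release and rise.

Request:
drive_tool:
  steps:
    - {"xyz": [0, 0, -0.7], "angular": [0, 0, 0], "claw": 0.4}
    - {"xyz": [0, 0, -0.7], "angular": [0, 0, 0], "claw": 0.65}
    - {"xyz": [0, 0, -0.7], "angular": [0, 0, 0], "claw": 0.72}
    - {"xyz": [0, 0, -0.7], "angular": [0, 0, 0], "claw": 0.72}
    - {"xyz": [0, 0, -0.7], "angular": [0, 0, 0], "claw": 0.72}

```text
time_s: 20.6
tool_pos: [0.5382, 0.0867, -0.0322]
ee_rot: [0.629, 0.778, -0.0, 0.0]
ft_force: [-0.6, 0.7, 0.5]
finger_gap: 0.718
finger_force: 0.0
```

Request:
drive_tool:
  steps:
    - {"xyz": [0, 0, -10], "angular": [0, 0, 0], "claw": 0.72}
    - {"xyz": [0, 0, -30], "angular": [0, 0, 0], "claw": 0.72}
    - {"xyz": [0, 0, -60], "angular": [0, 0, 0], "claw": 0.72}
    - {"xyz": [0, 0, -100], "angular": [0, 0, 0], "claw": 0.72}
    - {"xyz": [0, 0, -140], "angular": [0, 0, 0], "claw": 0.72}

```text
time_s: 21.1
tool_pos: [0.5376, 0.0865, 0.1097]
ee_rot: [0.629, 0.778, -0.0, -0.0]
ft_force: [-0.5, 1.4, -0.3]
finger_gap: 0.72
finger_force: 0.0
```

Run:
```python
from h import *
np.set_printoptions(precision=4,suppress=True)
s=optics.camera("scene");t=optics.camera("top")
for k,p in(("s",s),("t",t)):
  for n in("nut_center","tray"): print(k,n,[(np.array(d["xy"]),d["conf"],atz(p,d["xy"],.021 if n!="tray" else 0)) for d in models.spot_point(p,n)])
cv2.imwrite('pics/k.png',np.hstack([cv2.resize(s["img"][230:370,240:400],(457,400),interpolation=2),cv2.resize(t["img"][215:335,280:380],(333,400),interpolation=2)])[...,::-1])
```

```text
s nut_center [(array([271.4, 334.4]), 0.81, array([ 0.4148, -0.0677,  0.021 ])), (array([360.2, 260.3]), 0.6, array([0.7264, 0.1021, 0.021 ])), (array([295.6, 279.6]), 0.59, array([0.5399, 0.093 , 0.021 ]))]
s tray [(array([297.9, 287.5]), 0.84, array([0.5432, 0.087 , 0.    ]))]
t nut_center [(array([404.3, 329.8]), 0.61, array([ 0.4099, -0.081 ,  0.021 ])), (array([435.6, 210.4]), 0.55, array([ 0.6758, -0.154 ,  0.021 ]))]
t tray []
```

View pics/k.png

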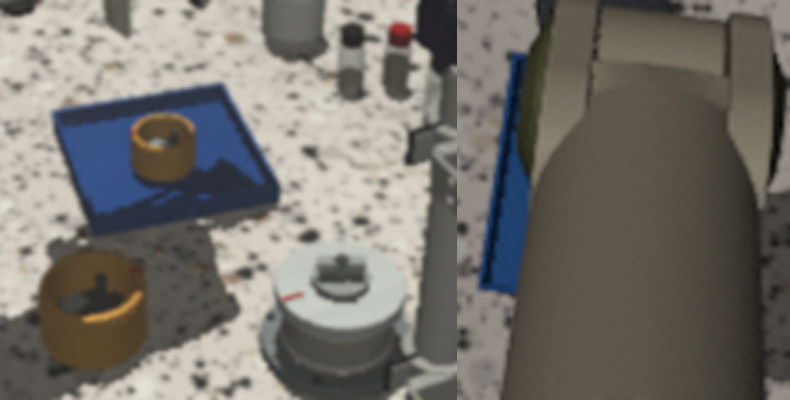

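The nut stands upright in the middle of the tray, at about scene pixel (296,281). The stand is bare with its bar down, the gripper is clear, and the other things are in place. Handing in.

```bash
python3 -c "
from workcell import ticket
print(ticket.sign_off())"
```

```text
the job is handed in; nothing more can be done
None
```

The brass nut came free of the stand and is standing upright, released, in the middle of the blue tray. The job was handed in after about 21 s of robot time; sign-off returned no verdict.

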